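# Jar on the dispenser plate, gate held at the marker

### The job

Take the open glass jar (the one without a lid), put it upright on the middle of the dispenser's round sprung plate and, still holding it, press it down until the plate is fully depressed, which unlocks the gate; then let go of it and leave it standing on the plate. Next take the upright post of the spring-return gate slide at the dispenser's side, pull it straight out until it stands level with the fin of the marker beside it, and finish while still holding it there. Leave the marker as it is set, and disturb nothing else on the worktop.

Things in the scene. Friction and masses are not known exactly. Their poses are not given: they have to be found in the camera images.
- jar: Open straight clear glass jar, no lid, a thin wire round its neck; outside diameter 54 mm, 95 mm tall, walls 3 mm, 0.15 to 0.3 kg. Origin: centre of its underside, z up the jar. Starts upright on the worktop, in one of two regions: left, or right and close to the robot; the lidded jar is in the other.
- dispenser: Steel dispenser fixed to the worktop; origin on the worktop under the housing's centre, own x away from the robot (turned up to 0.2 rad), own y left. Housing 110 (x) x 100 (y) x 130 mm high, above it a clear round hopper, 90 mm wide, with a lid to 225 mm. Sprung plate in front (own -x) on a 12 mm high foot; gate slide and marker on the right (own -y), on a guide reaching 242 mm from the origin.
- pad (a joint): Sprung plate, m: 0 up, 0.010 fully depressed (hard stop). Preload 4.8 N, 600 N/m: 10.8 N at the bottom. It does not sink under the jar's own weight and springs up when let go.
- pad_top (a point): Centre of the top face of the sprung plate (aluminium disc, 80 mm diameter), 40 mm above the worktop when up; it moves with the plate. It lies 150 mm from the dispenser's origin in own -x. A short open spout comes towards it from the housing, ending 46 mm from the plate axis (height 100 to 135 mm), so a jar goes straight down onto the plate.
- gate (a joint): Gate slide, m: 0 shut, grows as it is pulled out along the dispenser's own -y, 0.085 at most. Spring: 3 N preload plus 100 N/m (6.5 N at 35 mm, 9.5 N at 65 mm); it shuts itself when let go. It runs on a fixed guide 30 mm wide, 40 mm high, with a 44 mm high end stop.
- post_top (a point): Top centre of the post of the gate slide: upright aluminium round post of 18 mm diameter standing free from 47 to 107 mm above the worktop, on a flat bar 22 mm wide. It moves with the slide; shut, it is at own x -10 mm, y -130 mm of the dispenser.
- marker (a joint): Marker setting, m: the gate opening at which the post is level with the marker's fin (0.035 to 0.065). The marker is stiff (4 N) and stays where set.
- mark (a point): Top centre of the fin of the marker: small aluminium block with an upright 5 mm thick fin, 58 mm above the worktop at its top, on a rod along the far (+x) side of the guide, 45 mm in own +x from the post's line. The post is level with it when both have the same own y in the dispenser's frame.
- lidded_jar: Bystander: closed glass jar with a flip-top lid, 54 mm diameter, 105 mm tall; origin under its centre.
- large_jar: Bystander: large closed flip-top glass jar, 90 mm diameter, 140 mm tall, far right of the robot; origin under its centre.
- grinder: Bystander: blue plastic grinder, 52 mm diameter, 135 mm tall; origin under its centre.
- scoop: Bystander: small walnut scoop lying at the right, 115 mm long, 22 mm high; origin under its bowl, handle along own -x.
- garlic_press: Bystander: brushed aluminium garlic press lying flat, 180 mm long, 24 mm high; origin 35 mm from the middle of its head, handles along own -x.
- cruet: Bystander: green glass oil cruet with cork, 68 mm diameter, 148 mm tall; origin under its centre.
- salt_pot: Bystander: white ceramic salt pot with a wooden lid, 78 mm diameter, 74 mm tall; origin under its centre.
Mind the look-alikes: they are no part of the job. What is shaped like the jar but yellow is not meant.

How it is judged (in metres and radians):
On the way, in this order (a step that is already met when the one before it is completed fails the run):
1. the jar, held in the gripper, presses the sprung plate fully down (value of joint pad above 0.0085 m and contact force between the fingers and jar above 1 N and contact force between jar and pad above 5 N and horizontal distance between jar and pad_top below 0.016 m and angle between jar's own z axis and vertical below 0.12 rad and z of jar in the frame of pad_top between -0.005 and 0.006 m), for 0.2 s.
2. the jar is let go and stands on the plate, which has come up again (contact force between the fingers and jar below 0.1 N and value of joint pad below 0.004 m and linear speed of jar below 0.03 m/s and horizontal distance between jar and pad_top below 0.016 m and angle between jar's own z axis and vertical below 0.12 rad and z of jar in the frame of pad_top between -0.005 and 0.006 m), for 0.2 s.
At the end, for the whole second after the job is handed in: Still holding: the fingers bear on the gate slide with over 2 N, the post is level with the marker's fin within 6 mm along the slide and still; the marker has moved less than 6 mm; the open jar stands free and upright (within 7 degrees) on the raised sprung plate, within 16 mm of its centre (y of post_top in the frame of mark between -0.006 and 0.006 m and velocity of joint gate between -0.01 and 0.01 m/s and contact force between the fingers and gate above 2 N and contact force between jar and gate below 0.2 N and contact force between the arm and jar below 0.2 N and linear speed of jar below 0.02 m/s and contact force between jar and pad above 0.8 N and value of joint pad below 0.004 m and distance of mark from where it was at the start of the episode below 0.006 m and horizontal distance between jar and pad_top below 0.016 m and angle between jar's own z axis and vertical below 0.12 rad and z of jar in the frame of pad_top between -0.005 and 0.006 m); the arm keeps its last pose, push and grip.
It fails at once if a bystander is moved by more than 30 mm (distance of any of lidded_jar, large_jar, grinder, scoop, garlic_press, cruet, salt_pot from where it was at the start of the episode above 0.03 m).
It fails at once if the marker is shifted by more than 6 mm (distance of mark from where it was at the start of the episode above 0.006 m).
It also fails if it takes over 64 s, if anything falls off the work surface, if the arm or the gripper's body presses on something with over 40 N, if the wrist force passes 120 N, or if a joint passes its speed limit or range.

### The arm

A 6-joint arm with a two-finger parallel gripper is mounted at the origin on the work surface. World frame = base frame: x ahead of the robot, y to its left, z up, the work surface at z = 0. Lengths are in m, angles in degrees, forces in N, time in s.
With the tool pointing down it reaches from about 0.3 to 0.75 m from the base axis. Payload 8.5 kg.
Tool frame: the origin (TCP) lies midway between the tips of the shut fingers; the grasp point (between the pads) lies env.tcp_to_grasp behind it (env.tcp_to_grasp is the distance from the TCP to the grasp point, in m); z points along the fingers, y is the line along which they close (so a half turn about z gives the same grasp; the last joint's range is limited). The gripper opens to 85 mm and grips with 20 to 120 N. Pads are 22 mm wide; open, the fingers measure 114 mm over their backs; the gripper's body (76 mm by 85 mm) begins 54 mm behind the grasp point. The pads swing forward as they close: fully open they stand 13 mm farther back than shut.
Start: joints at [55.044, 21.807, 74.336, -0, 83.858, -12.336], TCP at [0.212, 0.508, 0.231] pointing down, gripper open.
Joint ranges: [-178.18, 178.18], [-50.72, 133.34], [12.68, 142.11], [-81.47, 261.47], [9.98, 163.14], [-165.26, 165.26]. Speed limits (degrees/s): [136.94, 136.94, 180, 180, 180, 180].

### API

Orientations are given as a 3x3 rotation matrix whose columns are the frame's x, y, z axes.
In Python, from rig import observe, optics, job, env gives the robot as it stands. The module is installed in compiled form; this text tells all that it offers.
- The arm moves only by the shell command python3 -m jog 'ROWS' [FORCE]. ROWS is JSON, a list of rows, each a list of 7 numbers: the turn, a rotation vector about the tool's x, y, z in rad, then the shift along the tool's x, y, z in m, then the opening in per cent of the stroke, from 0 (shut) to 100 (fully open). A call has 1 to 10 rows; each row shifts and turns the commanded pose from where the row before left it, along the tool's axes as they then stand; what a row does not reach is not made up. A row lasts 1/8 s, in which the tool goes at most 62.5 mm and 10.7 degrees, less where a joint would pass 70% of its speed; a pose out of reach is approached as far as the arm can. A call is refused whole if a number of a shift passes 0.0625 or a number of a turn 0.188, either way. A call with a gripper value outside its range is refused whole. The fingers move at their own pace and stop on an object; FORCE is the grip in N (left out, the last holds). Time passes only in rows, so rows that do not move let the fingers close. It gives the time, the measured TCP pose, the force, the opening and the grip force at its end, in the units of the state.
- observe(): the state, without advancing time (a new reading comes with each control period).
- optics.get_image(name): name is "scene" or "top" or "wrist"; returns a dict with "pixels" (384x512x3 uint8, red, green, blue), "mtx" (3x3 intrinsics, pixels), "rvec" (rotation vector, rad) and "tvec" (3), from world to camera coordinates, as OpenCV has them. Camera axes: x right, y down, z forward; pixel columns grow to the right and rows downward; lengths in m; the calibration is good to about 2 mm. A picture is of the moment at which its call begins. There is no depth.
- job.close_job(): hands the job in; it is judged then, once.
The state is a dict: "time_s": time; "q": joint angles; "qvel": joint speeds; "joint_efforts": joint torques, N m; "position": TCP position; "tool_rot": TCP orientation; "ft_force": force on the tool from outside, world axes, zero at the start; "wrist_torque": the same for the moment, N m; "grip_width": finger opening in m; "gripper_force": force on a finger pad.
Only numpy, scipy, OpenCV 4.12 (cv2) and the standard library are available. Lean on these libraries where they do the work, as an engineer would, in place of code of your own. Each camera call takes 0.05 s, during which the arm holds its last target. There are 200 camera calls.

## Working session

There is one attempt and no reset: what is moved stays moved. The work goes in short steps, Python scripts to look and compute and a shell command to move; the robot and the scene stay as the last step left them, time stands still between calls to the robot, and variables do not carry over. Pictures are saved under pics/ and viewed, at most 10 in all, crops included, and the job is handed in when it is done.

```bash
mkdir -p pics; cat > h.py <<'E'
import numpy as np, cv2
from rig import observe, optics, job, env
def snap(n,f):
    d=optics.get_image(n); cv2.imwrite('pics/%s.png'%f,d['pixels'][:,:,::-1]); np.savez('pics/%s.npz'%f,**{k:d[k] for k in('mtx','rvec','tvec')}); return d
def ray(f,uv,z):
    d=np.load('pics/%s.npz'%f); R=cv2.Rodrigues(d['rvec'])[0]; c=-R.T@d['tvec'].ravel()
    v=R.T@np.linalg.inv(d['mtx'])@np.array([*uv,1.]); return c+v*(z-c[2])/v[2]
def proj(f,p):
    d=np.load('pics/%s.npz'%f); return cv2.projectPoints(np.array(p,float).reshape(-1,3),d['rvec'],d['tvec'],d['mtx'],None)[0].reshape(-1,2)
E
python3 - <<'E'
from h import *
a=snap('scene','s1');b=snap('top','t1')
for n in('s1','t1'):
    im=cv2.imread('pics/%s.png'%n);cv2.imwrite('pics/%sb.png'%n,cv2.resize(im,(800,600),interpolation=cv2.INTER_CUBIC))
print(env.tcp_to_grasp,observe()['tool_rot'],observe()['time_s'])
E
```

```text
0.0187 [[-9.23066405e-01  3.84639969e-01 -7.11534353e-04]
 [ 3.84640545e-01  9.23065835e-01 -1.05620691e-03]
 [ 2.50533657e-04 -1.24863408e-03 -9.99999189e-01]] 0.1
```

View pics/s1b.png

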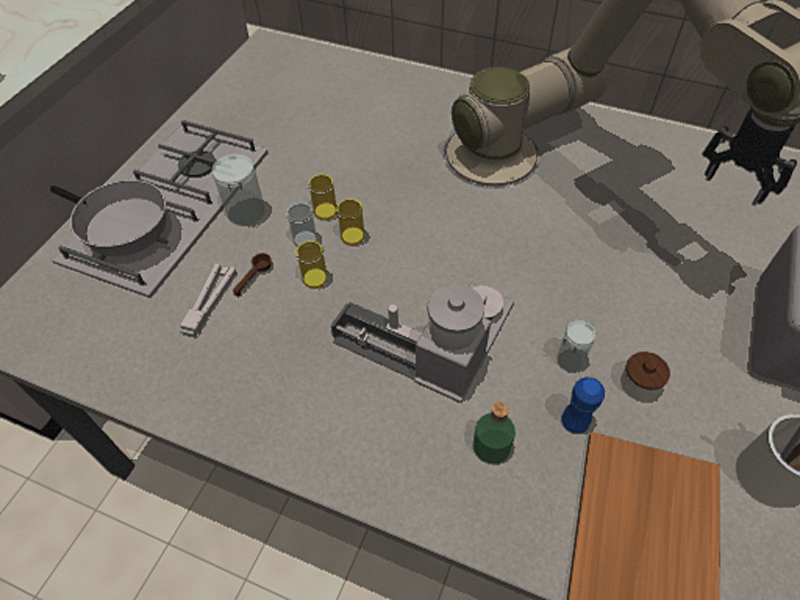

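View pics/t1b.png

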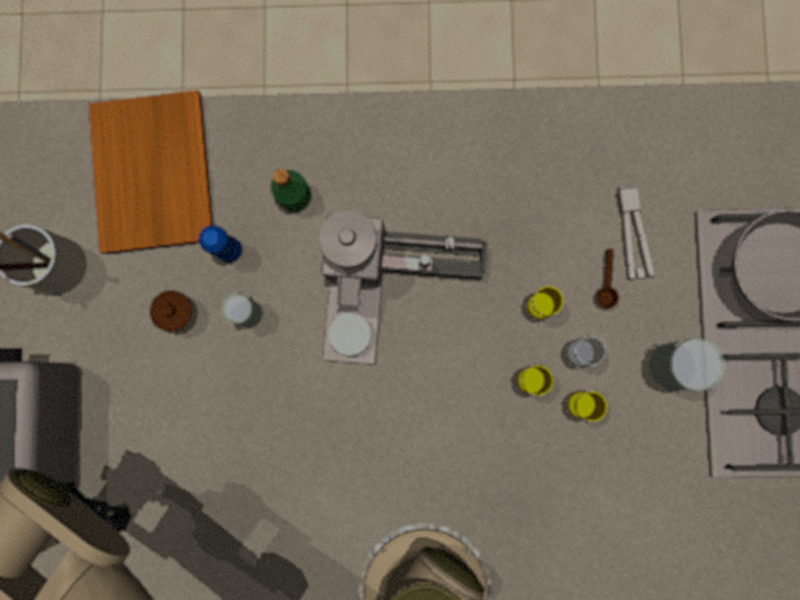

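The scene picture shows jars at (302,222) among yellow ones and at (578,340); the dispenser is in the middle. Next I take enlarged crops.

```bash
python3 - <<'E'
from h import *
s=cv2.imread('pics/s1.png');t=cv2.imread('pics/t1.png')
c=lambda im,x,y,w,h,W,H:cv2.resize(im[y:y+h,x:x+w],(W,H),interpolation=cv2.INTER_CUBIC)
A=np.hstack([c(s,175,100,80,60,400,300),c(s,340,190,80,60,400,300)])
B=np.hstack([c(t,320,180,80,60,400,300),c(t,200,130,120,90,400,300)])
cv2.imwrite('pics/c1.png',np.vstack([A,B]))
E
```

```text
(no output)
```

View pics/c1.png

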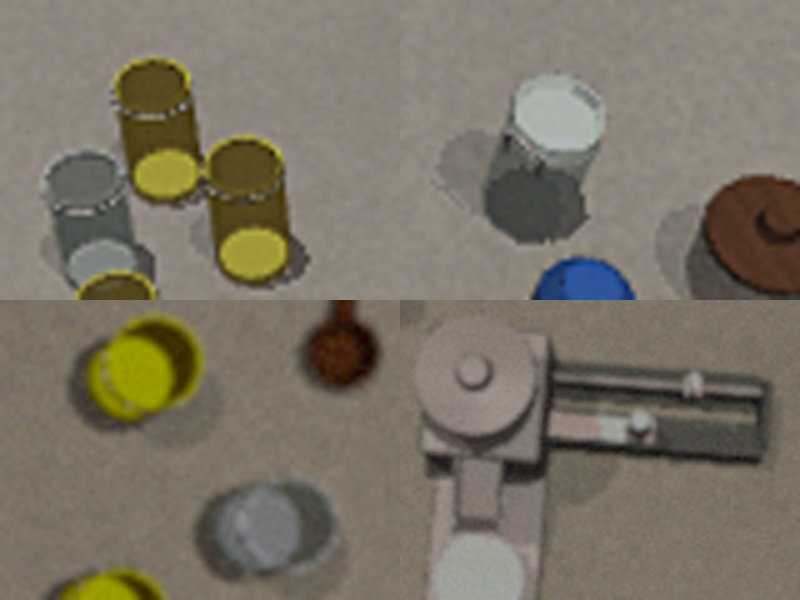

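The open jar is the clear one at the right (top picture about (372,225) at its base). The lidded one has a white top, at the left. Computing positions.

```bash
python3 - <<'E'
from h import *
T=lambda u,v,z:ray('t1',(u,v),z).round(4)[:2]
S=lambda u,v,z:ray('s1',(u*.64,v*.64),z).round(4)[:2]
print('jar base',T(372.2,225.4,.004),'rim',T(377.4,225,.095))
print('jar scene rim',ray('s1',(175+84/5,100+180/5),.095)[:2],'base',ray('s1',(175+102/5,100+265/5),.004)[:2])
for x,y in((145,367),(280,0)):pass
print('yel rim far',T(320+152/5,180+66/5,.095),'yel mid',T(535*.64,380*.64,.095),'yel low',T(590*.64,406*.64,.095))
p=T(223.8,213.2,.04);k=T(222.2,151.9,.24);post=T(272,166,.107);fin=T(287.9,154.9,.058)
print('pad',p,'hop',k,'post',post,'fin',fin)
d=k-p;print(np.linalg.norm(d),np.arctan2(d[1],d[0]))
for end in [((332,325),.044)]:pass
print('pad scene',S(487,303,.04),'post scene',S(393,308,.107),'fin scene',S(362,334,.058))
# guide line direction from top: far rod edge ends
a=T(385*.64,234*.64,.04);b=T(484*.64,238*.64,.04);d=b-a;print('guide dir',d,np.arctan2(d[0],-d[1]))
a=T(324*.64,360*.64,.012);b=T(376*.64,363*.64,.012);d=b-a;print('foot',np.arctan2(d[0],-d[1]))
print(ray('t1',(256,192),0),np.load('pics/t1.npz')['mtx'][0,0], -cv2.Rodrigues(np.load('pics/t1.npz')['rvec'])[0].T@np.load('pics/t1.npz')['tvec'])
E
```

```text
jar base [ 0.4341 -0.3041] rim [ 0.4321 -0.2996]
jar scene rim [ 0.44012081 -0.29606612] base [ 0.43548477 -0.29937537]
yel rim far [ 0.5216 -0.2286] yel mid [ 0.3838 -0.2018] yel low [ 0.337  -0.2962]
pad [0.4755 0.1297] hop [0.6178 0.1133] post [ 0.6004 -0.0122] fin [ 0.6397 -0.0589]
0.14324192821935905 -0.11474323651931705
pad scene [0.4793 0.1407] post scene [ 0.6043 -0.0094] fin scene [ 0.6508 -0.0555]
guide dir [-0.0114 -0.1853] -0.061444413422407154
foot -0.0742769642774509
[0.53969936 0.03659111 0.        ] 486.33392058962056 [ 0.38864295 -0.0055055   1.44585553]
```

```bash
python3 -m jog '[[0,0,-0.1625,0,0,0,100],[0,0,-0.1625,0,0,0,100],[0,0,0,-0.0174,-0.0494,0,100],[0,0,0,-0.0174,-0.0494,0,100],[0,0,0,-0.0174,-0.0494,0,100],[0,0,0,-0.0174,-0.0494,0,100],[0,0,0,-0.0174,-0.0494,0,100],[0,0,0,-0.0174,-0.0494,0,100],[0,0,0,-0.0174,-0.0494,0,100],[0,0,0,-0.0174,-0.0494,0,100]]' 60
python3 -m jog '[[0,0,0,-0.0174,-0.0494,0,100],[0,0,0,-0.0174,-0.0494,0,100],[0,0,0,-0.0174,-0.0494,0,100],[0,0,0,-0.0174,-0.0494,0,100],[0,0,0,-0.0174,-0.0494,0,100],[0,0,0,-0.0174,-0.0494,0,100],[0,0,0,0,0,0,100]]'
python3 - <<'E'
from h import *
snap('wrist','w1');im=cv2.imread('pics/w1.png');cv2.imwrite('pics/w1b.png',cv2.resize(im,(800,600),interpolation=cv2.INTER_CUBIC))
o=observe();print(o['tool_rot'].round(3) if hasattr(o['tool_rot'],'round') else o['tool_rot'],o['q'])
E
```

```text
time_s: 1.35
position: [0.3228, 0.1021, 0.2313]
tool_rot: [[-0.998, 0.07, 0.0], [0.07, 0.998, 0.0], [-0.0, 0.0, -1.0]]
ft_force: [0.8, 0.9, 0.1]
grip_width: 0.0854
gripper_force: 0.0
time_s: 2.22
position: [0.4066, -0.2019, 0.2305]
tool_rot: [[-0.997, 0.073, -0.001], [0.073, 0.997, 0.0], [0.001, 0.0, -1.0]]
ft_force: [-0.1, 0.1, -0.1]
grip_width: 0.0856
gripper_force: 0.0
[[-0.997  0.072 -0.001]
 [ 0.072  0.997  0.001]
 [ 0.001  0.001 -1.   ]] [-4.12720357e+01  1.20954588e+01  8.87458864e+01  4.72843037e-03
  7.92529381e+01 -1.27156374e+02]
```

View pics/w1b.png

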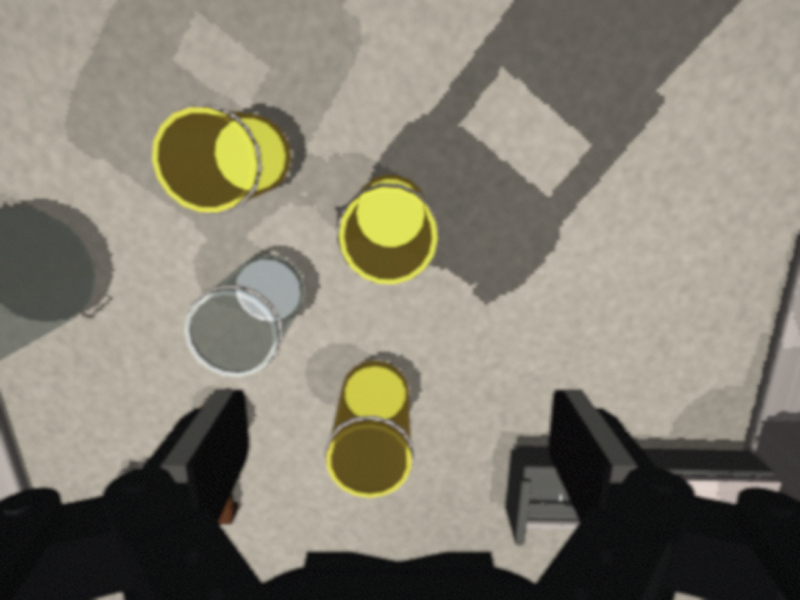

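Clear jar rim centre at (234,331), base disc at (270,288) (800-px scale). Some rows fell short because of the joint-speed cap, so I recompute from here.

```bash
python3 - <<'E'
from h import *
W=lambda u,v,z:ray('w1',(u*.64,v*.64),z).round(4)
r=W(234,331,.095);print(r,W(270,288,.003),'yel',W(369,458,.095),W(388,234,.095),W(206,160,.095),'stop',W(520,490,.044))
o=observe();p=np.array(o['position']);R=np.array(o['tool_rot']);print(p,R.T@(np.array([r[0],r[1],.043])-p))
print(R.T@(np.array([.435,-.3,.043])-p))
E
```

```text
[ 0.4339 -0.2973  0.095 ] [ 0.4354 -0.2986  0.003 ] yel [ 0.5241 -0.2275  0.095 ] [ 0.3842 -0.2046  0.095 ] [ 0.3386 -0.2958  0.095 ] stop [ 0.5955 -0.1224  0.044 ]
[ 0.40617924 -0.20012227  0.23063301] [-0.034862   -0.0951356   0.18748855]
[-0.03615298 -0.09774967  0.18748415]
```

```bash
python3 -m jog '[[0,0,0,-0.0119,-0.032,0,100],[0,0,0,-0.0119,-0.032,0,100],[0,0,0,-0.0119,-0.032,0,100],[0,0,0,0,0,0,100],[0,0,0,0,0,0,100]]'
python3 -m jog '[[0,0,0,0,0,0.03,100],[0,0,0,0,0,0.03,100],[0,0,0,0,0,0.03,100],[0,0,0,0,0,0.03,100],[0,0,0,0,0,0.03,100],[0,0,0,0,0,0.0188,100],[0,0,0,0,0,0.0187,100],[0,0,0,0,0,0,100],[0,0,0,0,0,0,100]]'
```

```text
time_s: 2.9
position: [0.435, -0.2961, 0.2313]
tool_rot: [[-0.998, 0.069, -0.001], [0.069, 0.998, 0.001], [0.001, 0.001, -1.0]]
ft_force: [-0.2, -0.4, 0.2]
grip_width: 0.0857
gripper_force: 0.0
time_s: 4.03
position: [0.4355, -0.2971, 0.0448]
tool_rot: [[-0.998, 0.069, 0.001], [0.069, 0.998, -0.001], [-0.001, -0.001, -1.0]]
ft_force: [-0.2, 0.2, 0.0]
grip_width: 0.0857
gripper_force: 0.0
```

Close with 30 N (glass jar, light), then lift.

```bash
python3 -m jog '[[0,0,0,0,0,0,50],[0,0,0,0,0,0,50],[0,0,0,0,0,0,50],[0,0,0,0,0,0,50],[0,0,0,0,0,0,50],[0,0,0,0,0,0,50],[0,0,0,0,0,0,50],[0,0,0,0,0,0,50]]' 40
python3 -m jog '[[0,0,0,0,0,-0.02,50],[0,0,0,0,0,-0.03,50],[0,0,0,0,0,-0.03,50],[0,0,0,0,0,-0.03,50],[0,0,0,0,0,-0.03,50],[0,0,0,0,0,-0.02,50],[0,0,0,0,0,0,50]]'
```

```text
time_s: 5.03
position: [0.4356, -0.2979, 0.0447]
tool_rot: [[-0.998, 0.07, 0.001], [0.07, 0.998, -0.001], [-0.001, -0.001, -1.0]]
ft_force: [0.1, -0.5, 5.8]
grip_width: 0.052
gripper_force: 41.4
time_s: 5.9
position: [0.4354, -0.2977, 0.2047]
tool_rot: [[-0.998, 0.07, 0.002], [0.07, 0.998, -0.002], [-0.002, -0.002, -1.0]]
ft_force: [-0.5, -0.5, -2.8]
grip_width: 0.0517
gripper_force: 42.7
```

```bash
python3 -m jog '[[0,0,0,-0.0009,0.02,0,50],[0,0,0,-0.0009,0.036,0,50],[0,0,0,-0.0009,0.036,0,50],[0,0,0,-0.0009,0.036,0,50],[0,0,0,-0.0009,0.036,0,50],[0,0,0,-0.0009,0.036,0,50],[0,0,0,-0.0009,0.036,0,50]]'
python3 -m jog '[[0,0,0,-0.0009,0.036,0,50],[0,0,0,-0.0009,0.036,0,50],[0,0,0,-0.0009,0.036,0,50],[0,0,0,-0.0009,0.036,0,50],[0,0,0,-0.0009,0.033,0,50],[0,0,0,-0.0009,0.018,0,50],[0,0,0,0,0,0,50],[0,0,0,0,0,0,50]]'
python3 - <<'E'
from h import *
a=snap('wrist','w2');b=snap('top','t2');c=snap('scene','s2')
P=lambda f:cv2.imread('pics/%s.png'%f)
z=lambda im:cv2.resize(im,(400,300),interpolation=cv2.INTER_CUBIC)
cv2.imwrite('pics/c2.png',np.vstack([np.hstack([z(P('w2')),z(P('t2')[120:240,180:340])]),np.hstack([z(P('s2')[165:255,200:320]),z(P('s1')[165:255,200:320])])]))
print(observe()['position'])
E
```

```text
time_s: 6.78
position: [0.4571, -0.0601, 0.2027]
tool_rot: [[-0.998, 0.069, -0.002], [0.069, 0.998, 0.001], [0.002, 0.001, -1.0]]
ft_force: [-0.3, -0.0, -2.5]
grip_width: 0.0521
gripper_force: 42.7
time_s: 7.78
position: [0.4767, 0.131, 0.2035]
tool_rot: [[-0.998, 0.07, -0.001], [0.07, 0.998, -0.0], [0.001, -0.0, -1.0]]
ft_force: [-1.1, -0.5, -0.7]
grip_width: 0.052
gripper_force: 42.8
[0.4769662  0.13085368 0.20379217]
```

View pics/c2.png

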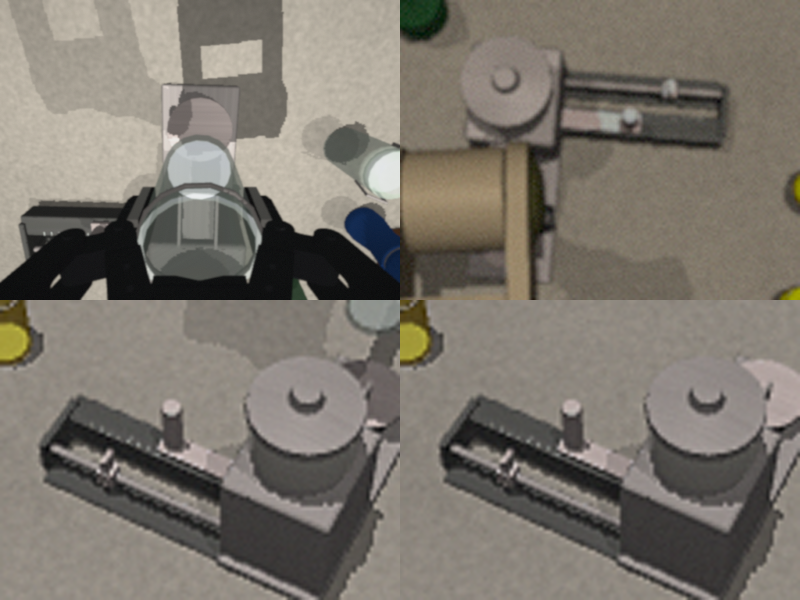

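The wrist view (left top) shows the plate beyond the jar, about (201,128) in the 400-px panel. I check it enlarged with the predicted circle overlaid.

```bash
python3 - <<'E'
from h import *
im=cv2.imread('pics/w2.png');k=6;x0,y0=195,95
c=cv2.resize(im[y0:y0+95,x0:x0+125],None,fx=k,fy=k,interpolation=cv2.INTER_CUBIC)
t=np.linspace(0,2*np.pi,60)
pts=np.c_[.476+.04*np.cos(t),.130+.04*np.sin(t),0*t+.04]
for u,v in proj('w2',pts): cv2.circle(c,(int((u-x0+.5)*k),int((v-y0+.5)*k)),1,(0,0,255),-1)
cv2.imwrite('pics/c3.png',c)
E
```

```text
(no output)
```

View pics/c3.png

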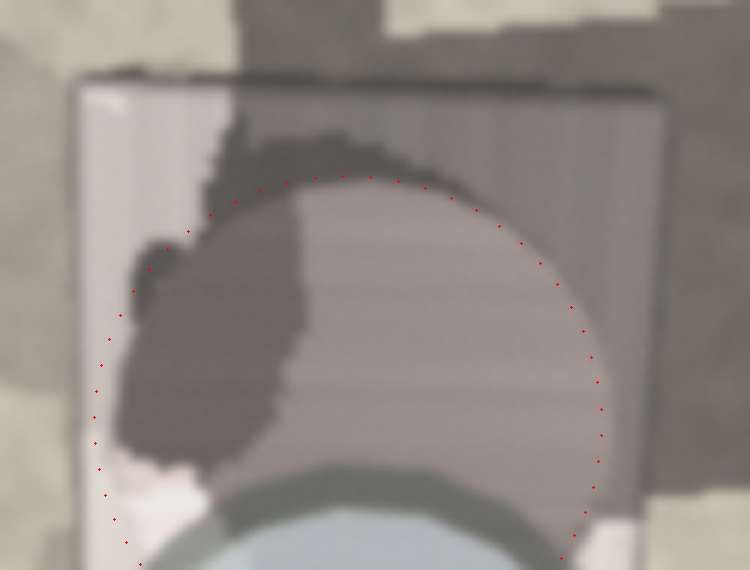

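Plate centre comes out at (0.4765, 0.132), 1.3 mm to the left of the jar. Descend.

```bash
python3 -m jog '[[0,0,0,0,0.0013,0.02,50],[0,0,0,0,0,0.02,50],[0,0,0,0,0,0.02,50],[0,0,0,0,0,0.02,50],[0,0,0,0,0,0.02,50],[0,0,0,0,0,0.012,50],[0,0,0,0,0,0.003,50],[0,0,0,0,0,0,50],[0,0,0,0,0,0,50]]' 60
python3 -m jog '[[0,0,0,0,0,0.003,50],[0,0,0,0,0,0.003,50],[0,0,0,0,0,0.003,50],[0,0,0,0,0,0,50],[0,0,0,0,0,0,50]]'
```

```text
time_s: 9.05
position: [0.4774, 0.1329, 0.0894]
tool_rot: [[-0.998, 0.07, 0.001], [0.07, 0.998, 0.0], [-0.001, 0.0, -1.0]]
ft_force: [-0.2, -0.4, -2.0]
grip_width: 0.0519
gripper_force: 65.8
time_s: 9.68
position: [0.4773, 0.133, 0.0802]
tool_rot: [[-0.998, 0.07, 0.001], [0.07, 0.998, 0.0], [-0.001, 0.0, -1.0]]
ft_force: [0.3, -1.0, 5.4]
grip_width: 0.0517
gripper_force: 66.5
```

```bash
python3 -m jog '[[0,0,0,0,0,0.002,50],[0,0,0,0,0,0.002,50],[0,0,0,0,0,0.002,50],[0,0,0,0,0,0.0015,50],[0,0,0,0,0,0,50],[0,0,0,0,0,0,50],[0,0,0,0,0,0,50],[0,0,0,0,0,0,50]]'
```

```text
time_s: 10.68
position: [0.4775, 0.133, 0.0745]
tool_rot: [[-0.998, 0.07, 0.003], [0.07, 0.998, -0.0], [-0.003, 0.0, -1.0]]
ft_force: [-6.6, -1.7, 26.6]
grip_width: 0.0516
gripper_force: 69.0
```

At the hard stop. Rise with the plate, then release.

```bash
python3 -m jog '[[0,0,0,0,0,0,50],[0,0,0,0,0,-0.003,50],[0,0,0,0,0,-0.003,50],[0,0,0,0,0,-0.003,50],[0,0,0,0,0,-0.0015,50],[0,0,0,0,0,-0.0005,50],[0,0,0,0,0,0,50],[0,0,0,0,0,0,50]]' 20
```

```text
time_s: 11.68
position: [0.4772, 0.1329, 0.0833]
tool_rot: [[-0.998, 0.07, 0.0], [0.07, 0.998, 0.0], [-0.0, 0.0, -1.0]]
ft_force: [0.3, 0.0, 2.4]
grip_width: 0.0519
gripper_force: 66.6
```

```bash
python3 -m jog '[[0,0,0,0,0,0,65],[0,0,0,0,0,0,75],[0,0,0,0,0,0,85],[0,0,0,0,0,0,100],[0,0,0,0,0,0,100],[0,0,0,0,0,0,100],[0,0,0,0,0,0,100]]' 20
python3 -m jog '[[0,0,0,0,0,-0.01,100],[0,0,0,0,0,-0.02,100],[0,0,0,0,0,-0.03,100],[0,0,0,0,0,-0.03,100],[0,0,0,0,0,-0.03,100],[0,0,0,0,0,-0.02,100],[0,0,0,0,0,0,100]]'
python3 - <<'E'
from h import *
snap('wrist','w3');im=cv2.imread('pics/w3.png');cv2.imwrite('pics/w3b.png',cv2.resize(im,(800,600),interpolation=cv2.INTER_CUBIC))
E
```

```text
time_s: 12.55
position: [0.477, 0.133, 0.0833]
tool_rot: [[-0.998, 0.07, 0.0], [0.07, 0.998, 0.0], [-0.0, 0.0, -1.0]]
ft_force: [0.6, -0.3, -1.0]
grip_width: 0.0854
gripper_force: 0.0
time_s: 13.42
position: [0.4775, 0.133, 0.2249]
tool_rot: [[-0.998, 0.07, 0.004], [0.07, 0.998, 0.0], [-0.004, 0.0, -1.0]]
ft_force: [0.3, -0.2, -1.2]
grip_width: 0.0854
gripper_force: 0.0
```

View pics/w3b.png

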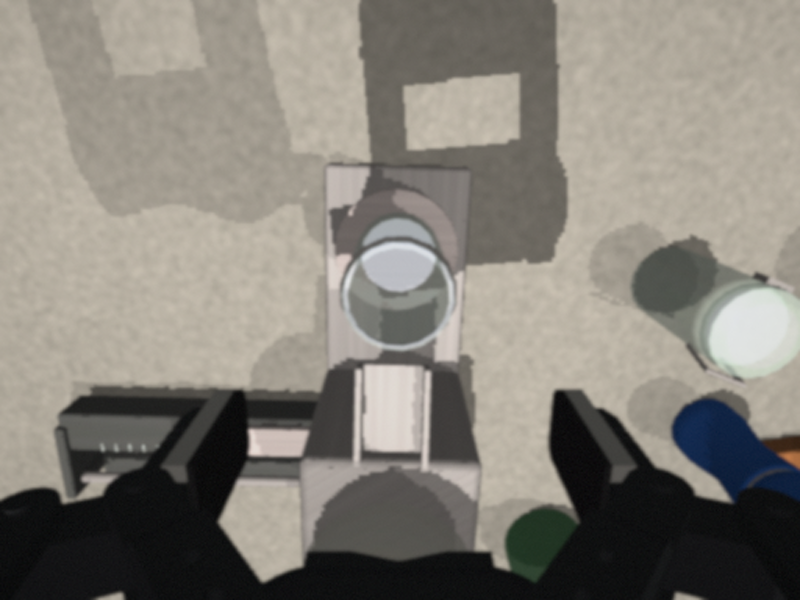

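The jar stands centred on the plate (rim (398,294), base (398,255)). Now over to the gate.

```bash
python3 -m jog '[[0,0,0,-0.006,-0.0284,0,100],[0,0,0,-0.006,-0.0284,0,100],[0,0,0,-0.006,-0.0284,0,100],[0,0,0,-0.006,-0.0284,0,100],[0,0,0,-0.006,-0.0284,0,100],[0,0,0,0,0,0,100],[0,0,0,0,0,0,100]]'
python3 - <<'E'
from h import *
snap('wrist','w4');im=cv2.imread('pics/w4.png');cv2.imwrite('pics/w4b.png',cv2.resize(im,(800,600),interpolation=cv2.INTER_CUBIC))
E
```

```text
time_s: 14.35
position: [0.4967, -0.0102, 0.2227]
tool_rot: [[-0.998, 0.07, -0.001], [0.07, 0.998, 0.001], [0.001, 0.001, -1.0]]
ft_force: [0.2, 0.7, -0.1]
grip_width: 0.0853
gripper_force: 0.0
```

View pics/w4b.png

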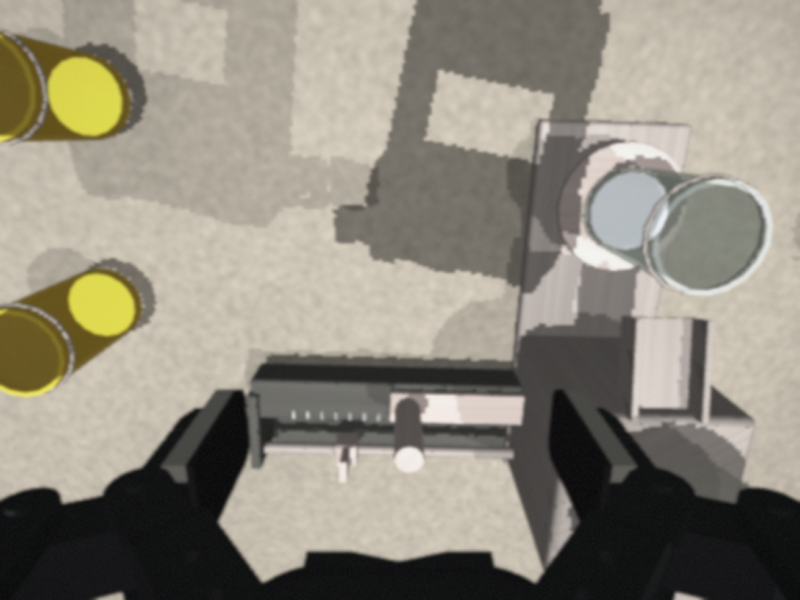

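Post top at about (408,459), fin at about (344,470). Enlarge this part.

```bash
python3 - <<'E'
from h import *
im=cv2.imread('pics/w4.png');cv2.imwrite('pics/c4.png',cv2.resize(im[230:320,150:270],None,fx=6.5,fy=6.5,interpolation=cv2.INTER_CUBIC))
E
```

```text
(no output)
```

View pics/c4.png

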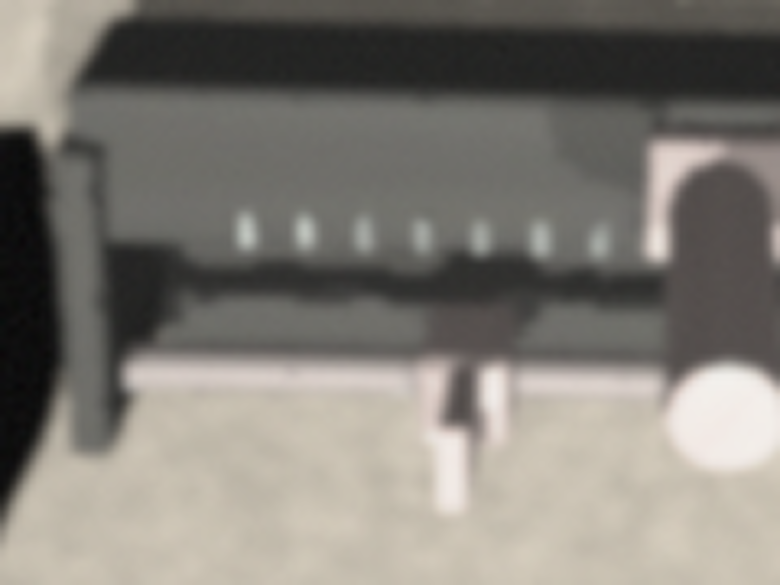

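```bash
python3 - <<'E'
from h import *
W=lambda u,v,z:ray('w4',(150+u/6.5-.5,230+v/6.5-.5),z)
post=W(726,417,.107);fin=W(451,472,.058);print(post,fin)
a,b=W(130,374,.035),W(650,382,.035);d=b-a;print('rod',np.arctan2(-d[0],d[1]))
a,b=W(120,20,.04),W(775,32,.04);d=b-a;print('edge',np.arctan2(-d[0],d[1]))
a,b=[ray('w4',(u*.64,v*.64),.012) for u,v in((540,121),(690,125))];d=b-a;print('foot',np.arctan2(-d[0],d[1]))
p=ray('w4',(620*.64,205*.64),.04);print('pad',p)
for y in(-.07,-.09,-.11):
    my=np.array([np.sin(y),-np.cos(y)]);print(y,'marker',(fin-post)[:2]@my,'perp',(fin-post)[:2]@[np.cos(y),np.sin(y)], np.array([.4765,.1322])+[.15*np.cos(y),.15*np.sin(y)]+[-.01*np.cos(y),-.01*np.sin(y)]+.13*my)
o=observe();p=np.array(o['position']);R=np.array(o['tool_rot']);print(p,R.T@(np.array([post[0],post[1],.07])-p))
E
```

```text
[ 0.6026331  -0.01056289  0.107     ] [ 0.64420497 -0.05841303  0.058     ]
rod -0.0877713380179755
edge -0.0899623126659714
foot -0.09496353987810596
pad [0.47482228 0.13132211 0.04      ]
-0.07 marker 0.04482529906594676 perp 0.04481683401560225 [ 0.60706457 -0.00727363]
-0.09 marker 0.04392005737923645 perp 0.04570431716302288 [ 0.60424917 -0.00985685]
-0.11 marker 0.0429972482551674 perp 0.04657351919296107 [ 0.60138267 -0.01238325]
[ 0.4967461  -0.00999129  0.22290218] [-0.10581703  0.00668064  0.15280571]
```

```bash
python3 -m jog '[[0,0,0.02,-0.0159,0.0011,0,100],[0,0,0,-0.03,0.0025,0,100],[0,0,0,-0.03,0.0025,0,100],[0,0,0,-0.03,0.003,0,100],[0,0,0,0,0,0,100],[0,0,0,0,0,0,100],[0,0,0,0,0,0,100]]' 60
python3 - <<'E'
from h import *
o=observe();p=np.array(o['position']);R=np.array(o['tool_rot']);print(p,R.round(3),R.T@(np.array([.603,-.0105,.068])-p))
E
```

```text
time_s: 15.28
position: [0.6027, -0.0106, 0.2236]
tool_rot: [[-0.996, 0.089, -0.0], [0.089, 0.996, -0.0], [0.0, -0.0, -1.0]]
ft_force: [-0.8, -0.5, -0.2]
grip_width: 0.0854
gripper_force: 0.0
[ 0.60265618 -0.01055531  0.22360644] [[-0.996  0.089 -0.   ]
 [ 0.089  0.996 -0.   ]
 [ 0.    -0.    -1.   ]] [-3.45493816e-04  8.89011362e-05  1.55606420e-01]
```

```bash
python3 -m jog '[[0,0,0,0,0,0.026,100],[0,0,0,0,0,0.026,100],[0,0,0,0,0,0.026,100],[0,0,0,0,0,0.026,100],[0,0,0,0,0,0.026,100],[0,0,0,0,0,0.026,100],[0,0,0,0,0,0,100],[0,0,0,0,0,0,100]]'
python3 -m jog '[[0,0,0,0,0,0,0],[0,0,0,0,0,0,0],[0,0,0,0,0,0,0],[0,0,0,0,0,0,0],[0,0,0,0,0,0,0],[0,0,0,0,0,0,0],[0,0,0,0,0,0,0],[0,0,0,0,0,0,0],[0,0,0,0,0,0,0],[0,0,0,0,0,0,0]]' 60
```

```text
time_s: 16.27
position: [0.6038, -0.011, 0.0686]
tool_rot: [[-0.996, 0.09, 0.002], [0.09, 0.996, -0.0], [-0.002, -0.0, -1.0]]
ft_force: [-0.6, -0.9, -0.2]
grip_width: 0.0851
gripper_force: 0.0
time_s: 17.52
position: [0.6034, -0.0116, 0.0677]
tool_rot: [[-0.996, 0.09, 0.0], [0.09, 0.996, -0.001], [-0.0, -0.001, -1.0]]
ft_force: [-2.3, -5.4, 3.1]
grip_width: 0.0164
gripper_force: 58.5
```

```bash
python3 -m jog '[[0,0,0,0,-0.004,0,0],[0,0,0,0,-0.006,0,0],[0,0,0,0,-0.006,0,0],[0,0,0,0,-0.006,0,0],[0,0,0,0,-0.006,0,0],[0,0,0,0,-0.006,0,0],[0,0,0,0,-0.006,0,0],[0,0,0,0,-0.004,0,0],[0,0,0,0,0,0,0],[0,0,0,0,0,0,0]]'
python3 - <<'E'
from h import *
snap('wrist','w5');b=snap('top','t5');c=snap('scene','s5')
P=lambda f:cv2.imread('pics/%s.png'%f)
z=lambda im:cv2.resize(im,(400,300),interpolation=cv2.INTER_CUBIC)
cv2.imwrite('pics/c5.png',np.vstack([np.hstack([z(P('w5')),z(P('t5')[120:240,180:340])]),np.hstack([z(P('s5')[165:255,200:320]),z(P('w5')[180:330,150:350])])]))
E
```

```text
time_s: 18.77
position: [0.5993, -0.0536, 0.0677]
tool_rot: [[-0.996, 0.089, 0.0], [0.089, 0.996, 0.002], [0.0, 0.002, -1.0]]
ft_force: [-1.3, 7.6, 7.1]
grip_width: 0.0166
gripper_force: 59.0
```

View pics/c5.png

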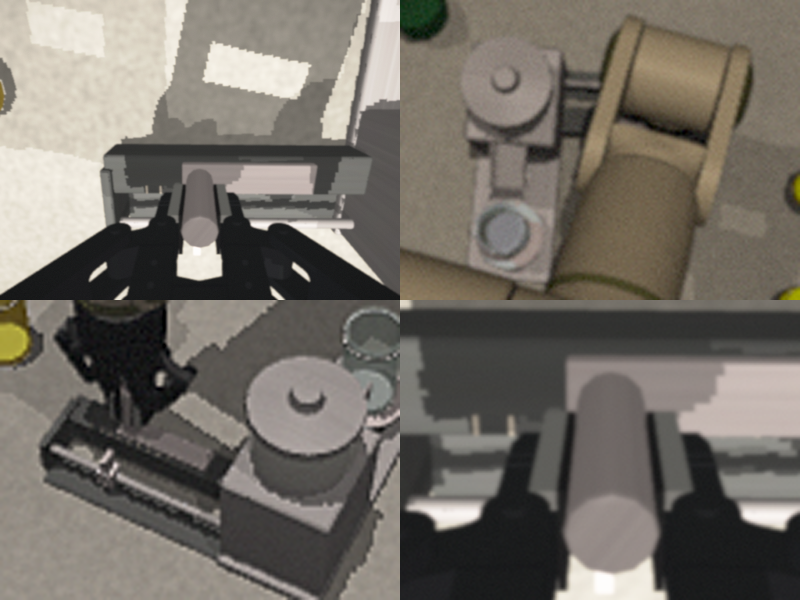

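The post top is at about (255.5,296.5) and the fin's visible top at about (252,321) in the wrist picture; the jar is upright on the plate in the top view. Compute the remaining offset.

```bash
python3 - <<'E'
from h import *
im=cv2.imread('pics/w5.png')
g=im[319:323,240:265].mean((0,2)).round(0);print(g, im[326,240:265].mean(1).round(0))
o=observe();p=np.array(o['position']);print(p)
y=-.09;my=np.array([np.sin(y),-np.cos(y)])
post=ray('w5',(255.0,296),.107)[:2];print(post)
for u in(251,252):
    fin=ray('w5',(u,321),.058)[:2];print(fin,(fin-post)@my,(fin-p[:2])@my)
print('orig fin',(np.array([.6442,-.0584])-p[:2])@my)
E
```

```text
[230. 230. 230. 230. 230. 231. 236. 246. 252. 253. 253. 253. 253. 253.
 253. 253. 249. 241. 235. 234. 234. 233. 233. 232. 231.] [230. 231. 233. 234. 235. 235. 237. 242. 246. 248. 249. 249. 249. 249.
 248. 247. 242. 235. 230. 229. 229. 229. 231. 231. 233.]
[ 0.59927957 -0.0535504   0.06767753]
[ 0.59805283 -0.05219069]
[ 0.64837754 -0.05880921] 0.0020686158217713196 0.0008246651787441554
[ 0.64842756 -0.05826139] 0.0015185153592452453 0.0002745647162180811
orig fin 0.0007925849246684831
```

```bash
python3 -m jog '[[0,0,0,0,-0.001,0,0],[0,0,0,0,0,0,0],[0,0,0,0,0,0,0],[0,0,0,0,0,0,0],[0,0,0,0,0,0,0]]' && python3 -c "
from rig import job
print(job.close_job())"
```

```text
time_s: 19.55
position: [0.5992, -0.0545, 0.0677]
tool_rot: [[-0.996, 0.089, -0.0], [0.089, 0.996, 0.002], [0.0, 0.002, -1.0]]
ft_force: [-1.6, 7.1, 6.3]
grip_width: 0.0167
gripper_force: 59.0
the job is handed in; nothing more can be done
None
```

I handed the job in at 19.6 s: the open jar pressed the plate down to its stop and was left standing on it, and the gate post is still gripped, level with the fin to about 1 mm by my measurement (the hand-in returned no verdict).

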